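# Click the stop collar onto the pipette stand's post

### The arm

A 6-joint arm with a two-finger parallel gripper is mounted at the origin on the work surface. World frame = base frame: x ahead of the robot, y to its left, z up, the work surface at z = 0. Lengths are in mm, angles in degrees, forces in N, time in s.
With the tool pointing down it reaches from about 300 to 950 mm from the base axis. Payload 3.1 kg.
Tool frame: the origin (TCP) lies where the fingers leave the gripper's body, on its centre line; the fingertips stand 73 mm ahead of it and the grasp point (between the pads) lies 54 mm ahead of it; z points along the fingers, y is the line along which they close (so a half turn about z gives the same grasp; the last joint's range is limited). The gripper opens to 85 mm and grips with 20 to 120 N. Pads are 22 mm wide; open, the fingers measure 114 mm over their backs; the gripper's body (76 mm by 85 mm) begins 54 mm behind the grasp point. The pads swing forward as they close: fully open they stand 13 mm farther back than shut.
Start: joints at [-77.79, 17.653, 93.61, -0, 68.738, -3.994], TCP at [174.376, -600.188, 303.872] pointing down, gripper open.
Joint ranges: [-175.34, 175.34], [-45.06, 112.39], [2.9, 150.54], [-68.45, 248.45], [3.09, 151.38], [-168.51, 168.51]. Speed limits (degrees/s): [159.86, 159.86, 180, 180, 180, 180].

### API

Orientations are given as a 3x3 rotation matrix whose columns are the frame's x, y, z axes.
In Python, from plant import env gives the robot as it stands.
- The arm moves only by the tool apply_moves, never from a script. Its argument "moves" is a list of rows, each an object with "gripper": the closure, from -1 (fully open) to 1 (shut); "slide": the shift along the world's x, y, z in units of 250 mm (1.0 is 250 mm), a list of three; "twist": the turn, a rotation vector about the world's x, y, z in units of 45 degrees (1.0 is 45 degrees), a list of three. In form: [{"gripper": gripper, "slide": [tx, ty, tz], "twist": [ax, ay, az]}, ...]. A call has 1 to 20 rows; each row shifts and turns the commanded pose from where the row before left it; what a row does not reach is not made up. A row lasts 1/12 s, in which the tool goes at most 41.7 mm and 7.16 degrees, less where a joint would pass 70% of its speed; a pose out of reach is approached as far as the arm can. A call with a number of a shift or a turn outside -1 to 1 is refused whole. A call with a gripper value outside its range is refused whole. The fingers move at their own pace and stop on an object; the grip force is fixed at half the most. Time passes only in rows, so rows that do not move let the fingers close. It gives the time, the measured TCP pose, the force, the opening and the grip force at its end, in the units of the state.
- env.get_obs(): the state, without advancing time (a new reading comes with each control period).
- env.camera(name): name is "side" or "top"; returns the picture (400x640x3 uint8, red, green, blue); there is no depth.
- env.calibration(name): a dict with "intrinsics" (3x3 intrinsics, pixels), "pose" (4x4, takes a point from camera to world coordinates). Camera axes: x right, y down, z forward; pixel columns grow to the right and rows downward; lengths in mm; the calibration is good to about 2 mm. A picture is of the moment at which its call begins. calibration takes no time and is no camera call.
- env.sign_off(): hands the job in; it is judged then, once.
Trained networks look in the newest picture that a camera, given by its name, has taken for a name from the list of things; names that differ only in an ending like _2 or _b are one class to them, and where a whole thing is asked for, a point or a joint stands for the part that bears it (a point fixed in the world has none). Each returns a list of dicts, best first, with "p" (0 to 1); they miss things now and then, are a little off and sometimes report something else, mostly with a low value. They report only what shows in the picture. A call takes as long as a camera call. They do not tell look-alikes from the thing itself.
- env.spot_in(camera, thing): "box" ([left, top, right, bottom] in pixels, round what is visible of it).
The state is a dict: "clock": time; "joints": joint angles; "qd": joint speeds; "joint_torque": joint torques, N m; "tool_pos": TCP position; "tcp_rot": TCP orientation; "ft_force": force on the tool from outside, world axes, zero at the start; "moment": the same for the moment, N m; "opening": opening from 0.0 (shut) to 1.0 (fully open); "gripper_force": force on a finger pad.
Only numpy, scipy, OpenCV 4.12 (cv2) and the standard library are available. Lean on these libraries where they do the work, as an engineer would, in place of code of your own. Each camera call takes 0.05 s, during which the arm holds its last target. There are 200 camera calls.

### The job

Take the loose aluminium stop collar that stands on the bench and slide it, flange down, over the top of the pipette stand's bare steel post. Ease it down gently past the sprung ball in the post until you feel it click into the groove inside the collar, then let go and leave it sitting there; do not run it on down to the foot, and leave the vials standing where they are.

Things in the scene. Friction and masses are not known exactly. Their poses are not given: they have to be found in the camera images.
- collar_center (a point): Centre of the loose stop collar, bare aluminium, about 0.16 kg, like a top hat standing flange down (z up, starts upright on the bench). 64 mm high: this point is 32 mm above its underside. Body 38 mm in diameter (grip its upper half), flange at the bottom 52 mm in diameter, 8 mm thick. Inside the bore a groove 24 mm in diameter and 7.4 mm wide runs round, its middle 8 mm above this point.
- collar_mouth (a point): Centre of the collar's underside. The bore runs right through, 20 mm in diameter; its mouth here is coned, 29 mm wide at the underside, narrowing to the bore 4.5 mm up.
- post: The fixed pipette stand: round grey foot 100 mm in diameter, 18 mm thick, with an upright bare steel post 18.4 mm in diameter on its centre. Origin at the centre of the foot's underside, on the bench; z up along the post; x points to the side where the sprung ball sits. The ball's height differs from stand to stand and is not measured: its centre is 21 to 53 mm below the post's top.
- post_top (a point): Centre of the post's flat top, 150 mm above the bench; the last 6 mm taper to 10 mm in diameter.
- ball (a joint): How far the sprung steel ball is pressed into the post, in m: 0 free (out 4.3 mm), about 0.002 under the bore, near 0 in the groove. Pushing the collar down: the push jumps by 3 to 9 N as the mouth meets the ball, then rubs (a few N, may stick and slip); about 40 mm below that jump it falls 4 to 10 N and rises again: the click. Let go there, the ball holds it; its weight alone does not pass the ball.
- vial_a: Bystander: small white screw-top vial, 26 mm in diameter, 45 mm high, standing. Origin at the centre of its underside.
- vial_b: Bystander: another small white screw-top vial, 26 mm in diameter, 45 mm high, standing. Origin at the centre of its underside.
- vial_c: Bystander: small amber vial, 26 mm in diameter, 45 mm high, standing. Origin at the centre of its underside.
Things that resemble listed ones, but are neither listed nor needed, are in the scene too. There is more than one size of the post; the one meant has the size given above.

How it is judged:
By the outcome, as a careful person would: the job done as asked, in the order asked, and still so for the second after the job is handed in, with the robot touching nothing.
It also fails if it takes over 72 s, if anything falls off the work surface, if the arm or the gripper's body presses on something with over 40 N, if the wrist force passes 120 N, or if a joint passes its speed limit or range.

## Working session

There is one attempt and no reset: what is moved stays moved. The work goes in short steps, Python scripts to look and compute and a tool call to move; the robot and the scene stay as the last step left them, time stands still between calls to the robot, and variables do not carry over. Pictures are saved under pics/ and viewed, at most 10 in all, crops included, and the job is handed in when it is done.

Besides the shell and the picture viewer there is one more tool, called after "Call:" by a JSON object that holds its "api" and its "payload", one argument or row to a line. apply_moves: Moves the arm, as the interface text tells. Shifts and turns lie within -1 to 1; 1 stands for 250 mm of shift or 45 degrees of turn. Its arguments: {"type":"object","properties":{"moves":{"type":"array","items":{"type":"object","properties":{"gripper":{"type":"number"},"slide":{"type":"array","items":{"type":"number","minimum":-1,"maximum":1}},"twist":{"type":"array","items":{"type":"number","minimum":-1,"maximum":1}}}}}},"required":["moves"]}

```bash
mkdir -p pics; ls; cat > h.py <<'E'
import numpy as np,cv2
from plant import env
def cal(n):
    c=env.calibration(n);return np.array(c["intrinsics"]),np.array(c["pose"])
def ray(n,u,v):
    K,T=cal(n);d=T[:3,:3]@np.linalg.solve(K,[u,v,1]);return T[:3,3],d/np.linalg.norm(d)
def atz(n,u,v,z):
    o,d=ray(n,u,v);return o+d*(z-o[2])/d[2]
def proj(n,p):
    K,T=cal(n);q=K@(T[:3,:3].T@(np.array(p)-T[:3,3]));return q[:2]/q[2]
E
python3 - <<'E'
from h import *
for n in("side","top"):
    cv2.imwrite(f"pics/{n}0.png",env.camera(n)[...,::-1])
    print(n,cal(n)[1][:3].round(2).tolist(),cal(n)[0].tolist())
    for t in("collar_center","post","vial_a","vial_c"):
        for r in env.spot_in(n,t): print(t,np.round(r["box"],1).tolist(),round(r["p"],2))
o=env.get_obs();print(o)
E
```

```text
pics
side [[0.93, -0.19, 0.32, 256.26], [-0.37, -0.48, 0.79, -818.67], [0.01, -0.86, -0.52, 606.77]] [[466.4238159229825, 0.0, 320.3782847908855], [0.0, 466.4238159229825, 206.8918952336507], [0.0, 0.0, 1.0]]
collar_center [269.1, 193.3, 290.3, 225.2] 0.68
post [174.1, 158.3, 241.3, 268.6] 0.93
post [442.4, 189.5, 518.3, 311.6] 0.93
post [272.6, 208.3, 322.9, 288.4] 0.6
vial_a [413.4, 244.9, 430.9, 269.1] 0.85
vial_a [314.1, 213.7, 327.1, 236.5] 0.68
vial_a [273.8, 207.8, 321.4, 288.4] 0.57
vial_a [273.5, 225.8, 287.1, 249.6] 0.48
vial_c [413.4, 244.9, 430.9, 269.1] 0.85
vial_c [314.1, 213.7, 327.1, 236.5] 0.68
vial_c [273.8, 207.8, 321.4, 288.4] 0.57
vial_c [273.5, 225.8, 287.1, 249.6] 0.48
top [[0.02, -0.99, 0.16, 380.49], [-1.0, -0.02, 0.01, -29.46], [-0.01, -0.16, -0.99, 1322.9]] [[489.1334437020288, 0.0, 313.78230546393195], [0.0, 489.1334437020288, 206.8949105001706], [0.0, 0.0, 1.0]]
post [328.1, 227.1, 364.6, 263.6] 0.9
post [262.8, 274.8, 316.9, 331.0] 0.85
post [384.3, 104.8, 439.9, 160.4] 0.6
vial_a [366.3, 148.8, 380.6, 159.5] 0.64
vial_a [306.5, 239.8, 311.7, 247.3] 0.57
[... 189 characters left out ...]
  6.87375197e+01, -3.99345415e+00]), 'qd': array([ 0.01131488, -0.00707563, -0.05255417,  0.04285165, -0.01743476,
        0.0432526 ]), 'joint_torque': array([ 1.18134590e-04, -4.14810097e+01, -2.76721966e+01,  5.58866054e-05,
        2.42656992e-03, -4.85436757e-06]), 'tool_pos': array([ 174.36828911, -600.15757284,  303.81924363]), 'tcp_rot': array([[ 9.60272803e-01,  2.79062969e-01, -5.34899745e-05],
       [ 2.79062973e-01, -9.60272799e-01,  9.46164755e-05],
       [-2.49610130e-05, -1.05784699e-04, -9.99999994e-01]]), 'ft_force': array([-0.27325318, -1.22249425,  0.23939453]), 'moment': array([ 0.08214529, -0.00228258,  0.04287522]), 'gripper_force': 0.0, 'opening': 0.9993845425195305}
```

View pics/top0.png

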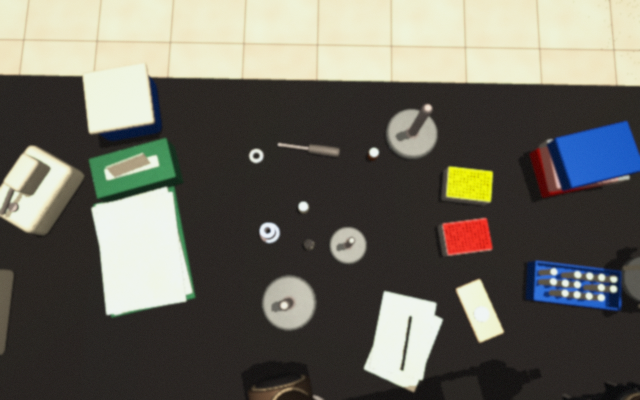

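View pics/side0.png

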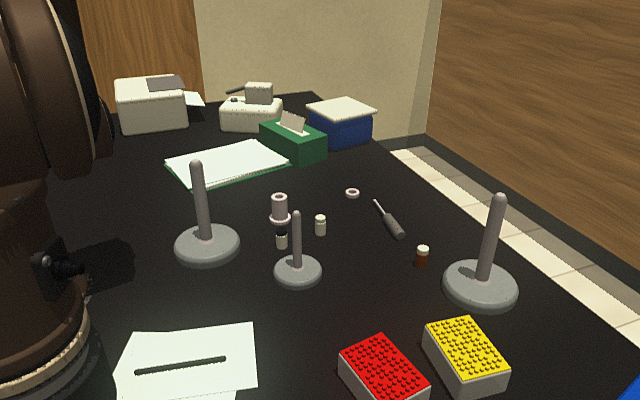

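The top view has three stands: feet about 54 px wide at (289,302) and (412,133), and a 36 px one at (347,245), which is about 100 mm and so likely the right one. The collar is at top (269,232), side (279,208). Vials are at top (303,206), (309,244) and (373,153).

```bash
python3 - <<'E'
from h import *
t=cv2.imread("pics/top0.png");s=cv2.imread("pics/side0.png")
a=cv2.resize(t[190:270,250:375],None,fx=6,fy=6,interpolation=cv2.INTER_CUBIC)[:,:750]
cv2.imwrite("pics/tc.png",a)
cv2.imwrite("pics/sc.png",cv2.resize(s[185:293,255:335],None,fx=5.5,fy=5.5,interpolation=cv2.INTER_CUBIC))
f=atz("top",346.35,245.35,18);print("foot",f)
for z in(0,18,150):print(z,proj("side",[f[0],f[1],z]),proj("top",[f[0],f[1],z]))
c=atz("top",269.5,229.5,64);print("collar",c)
for z in(0,64):print(z,proj("side",[c[0],c[1],z]),proj("top",[c[0],c[1],z]))
E
```

```text
foot [ 493.31729521 -107.17238928   18.        ]
0 [296.08052707 272.52459757] [345.94762188 245.9168511 ]
18 [295.90017567 265.55164123] [346.35 245.35]
150 [294.46104724 209.91037845] [349.6724631  240.66947246]
collar [526.31355026  94.92373841  64.        ]
0 [281.18522877 219.77415106] [271.72558051 232.2572229 ]
64 [280.18093299 196.73561664] [269.5 229.5]
```

View pics/tc.png

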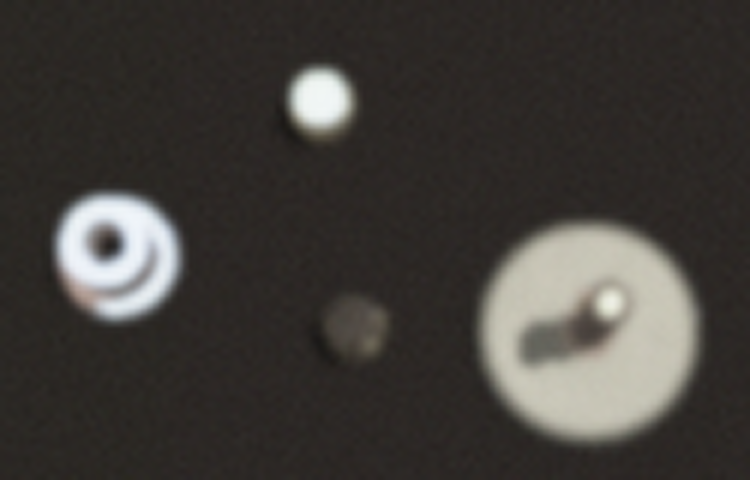

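View pics/sc.png

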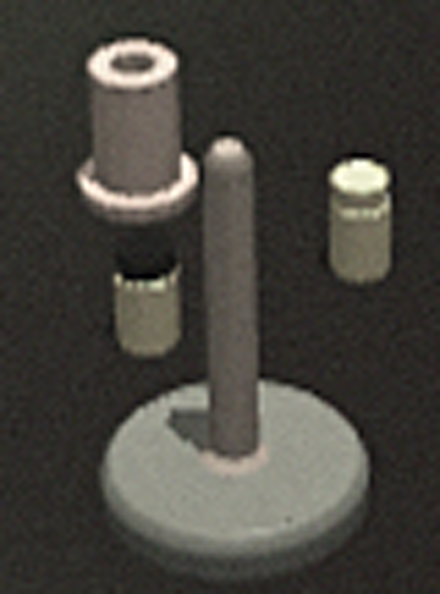

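The crops show the small stand's foot centre at top (347.7,244.7) and post top at (350.9,239.9). In the side view the post top is at (296,210), which matches 150 mm. The collar's top rim centre is at top (266.9,229.9), side (278.8,196.1). The vials are about 100 mm away.

```bash
python3 - <<'E'
from h import *
from scipy.optimize import least_squares
def fit(obs):
    f=lambda q:np.concatenate([proj(n,[q[0],q[1],z])-np.array(uv) for n,z,uv in obs])
    r=least_squares(f,[500,0]);print(r.x.round(1),r.fun.round(1))
fit([("top",18,(347.67,244.67)),("top",150,(350.9,239.9))])
fit([("side",150,(296,210.3)),("side",18,(297.6,266.6))])
fit([("top",18,(347.67,244.67)),("top",150,(350.9,239.9)),("side",150,(296,210.3)),("side",18,(297.6,266.6))])
fit([("top",64,(266.92,229.9))]);fit([("side",64,(278.8,196.1))])
for n,uv in(("white",(303,206.5)),("dark",(308.7,244.4)),("stand1",(289,302))):print(n,atz("top",*uv,40))
E
```

```text
[ 495.2 -110.4] [-0.1 -0.   0.1  0. ]
[ 495.4 -110.7] [ 0.1  0.3 -0.1 -0.3]
[ 495.4 -110.5] [-0.1 -0.1  0.2 -0.1  0.1  0.3 -0.2 -0.3]
[525.1 101.6] [-0. -0.]
[524.2  99. ] [0. 0.]
white [592.39606825  10.39692163  40.        ]
dark [491.87404654  -7.05104083  40.        ]
stand1 [342.34226682  40.31738323  40.        ]
```

Call:
{"api": "apply_moves", "payload": {
  "moves": [
    {"gripper":-1,"slide":[0.07,0.14,0],"twist":[0,0,0.058]},
    {"gripper":-1,"slide":[0.07,0.14,0],"twist":[0,0,0.058]},
    {"gripper":-1,"slide":[0.07,0.14,0],"twist":[0,0,0.058]},
    {"gripper":-1,"slide":[0.07,0.14,0],"twist":[0,0,0.058]},
    {"gripper":-1,"slide":[0.07,0.14,0],"twist":[0,0,0.058]},
    {"gripper":-1,"slide":[0.07,0.14,0],"twist":[0,0,0.058]},
    {"gripper":-1,"slide":[0.07,0.14,0],"twist":[0,0,0.058]},
    {"gripper":-1,"slide":[0.07,0.14,0],"twist":[0,0,0.058]},
    {"gripper":-1,"slide":[0.07,0.14,0],"twist":[0,0,0.058]},
    {"gripper":-1,"slide":[0.07,0.14,0],"twist":[0,0,0.058]},
    {"gripper":-1,"slide":[0.07,0.14,0],"twist":[0,0,0.058]},
    {"gripper":-1,"slide":[0.07,0.14,0],"twist":[0,0,0.058]},
    {"gripper":-1,"slide":[0.07,0.14,0],"twist":[0,0,0.058]},
    {"gripper":-1,"slide":[0.07,0.14,0],"twist":[0,0,0.058]},
    {"gripper":-1,"slide":[0.07,0.14,0],"twist":[0,0,0.058]},
    {"gripper":-1,"slide":[0.07,0.14,0],"twist":[0,0,0.058]},
    {"gripper":-1,"slide":[0.07,0.14,0],"twist":[0,0,0.058]},
    {"gripper":-1,"slide":[0.07,0.14,0],"twist":[0,0,0.058]},
    {"gripper":-1,"slide":[0.07,0.14,0],"twist":[0,0,0.058]},
    {"gripper":-1,"slide":[0.07,0.14,0],"twist":[0,0,0.058]}
  ]
}}

```text
clock: 2.17
tool_pos: [524.9, 101.9, 304.2]
tcp_rot: [[0.366, 0.931, 0.001], [0.931, -0.366, -0.0], [0.0, 0.001, -1.0]]
ft_force: [0.6, -0.9, 0.6]
opening: 1.001
gripper_force: 0.0
```

Call:
{"api": "apply_moves", "payload": {
  "moves": [
    {"gripper":-1,"slide":[0,0,-0.13]},
    {"gripper":-1,"slide":[0,0,-0.13]},
    {"gripper":-1,"slide":[0,0,-0.13]},
    {"gripper":-1,"slide":[0,0,-0.1]},
    {"gripper":-1,"slide":[0,0,-0.06]},
    {"gripper":-1,"slide":[0,0,0]},
    {"gripper":-1,"slide":[0,0,0]}
  ]
}}

```text
validation failed for argument at $.mo...
```

```bash
python3 - <<'E'
from h import *
s=env.camera("side")[...,::-1];cv2.imwrite("pics/s1.png",cv2.resize(s[140:250,220:340],None,fx=5,fy=5,interpolation=cv2.INTER_CUBIC))
o=env.get_obs();print(o["tool_pos"],o["ft_force"])
E
```

```text
[527.95256044 107.47657532 304.6080613 ] [ 3.74888534  2.90942488 -0.04232355]
```

View pics/s1.png

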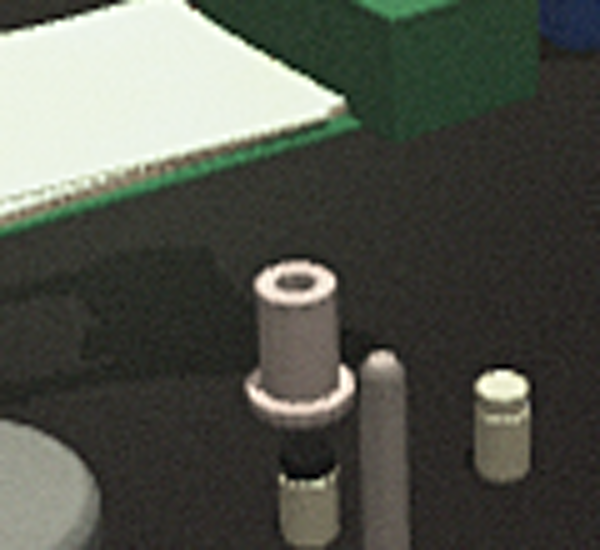

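The move call was refused because twist is required, so the arm has not descended. The collar stands undisturbed, with its top near side pixel (279,197). The TCP drifted a few mm while settling.

Call:
{"api": "apply_moves", "payload": {
  "moves": [
    {"gripper":-1,"slide":[0,0,-0.13],"twist":[0,0,0]},
    {"gripper":-1,"slide":[0,0,-0.13],"twist":[0,0,0]},
    {"gripper":-1,"slide":[0,0,-0.13],"twist":[0,0,0]},
    {"gripper":-1,"slide":[0,0,-0.1],"twist":[0,0,0]},
    {"gripper":-1,"slide":[0,0,0],"twist":[0,0,0]},
    {"gripper":-1,"slide":[0,0,0],"twist":[0,0,0]},
    {"gripper":-1,"slide":[0,0,0],"twist":[0,0,0]}
  ]
}}

```text
clock: 2.8
tool_pos: [525.6, 99.8, 182.9]
tcp_rot: [[0.368, 0.93, 0.002], [0.93, -0.368, 0.0], [0.001, 0.002, -1.0]]
ft_force: [0.6, -0.6, -0.1]
opening: 1.003
gripper_force: 0.0
```

Call:
{"api": "apply_moves", "payload": {
  "moves": [
    {"gripper":-1,"slide":[0,0,-0.1],"twist":[0,0,0]},
    {"gripper":-1,"slide":[0,0,-0.1],"twist":[0,0,0]},
    {"gripper":-1,"slide":[0,0,-0.07],"twist":[0,0,0]},
    {"gripper":-1,"slide":[0,0,-0.04],"twist":[0,0,0]},
    {"gripper":-1,"slide":[0,0,0],"twist":[0,0,0]},
    {"gripper":-1,"slide":[0,0,0],"twist":[0,0,0]}
  ]
}}

```text
clock: 3.3
tool_pos: [525.6, 99.9, 105.3]
tcp_rot: [[0.368, 0.93, 0.002], [0.93, -0.368, 0.0], [0.001, 0.002, -1.0]]
ft_force: [0.7, -0.2, 0.6]
opening: 1.001
gripper_force: 0.0
```

```bash
python3 - <<'E'
from h import *
s=env.camera("side")[...,::-1];cv2.imwrite("pics/s2.png",cv2.resize(s[120:250,210:340],None,fx=4.5,fy=4.5,interpolation=cv2.INTER_CUBIC))
o=env.get_obs();print(o["tool_pos"],o["ft_force"])
E
```

```text
[526.01190648  99.92049142 105.72120579] [-0.0297392   0.24797795  0.20201493]
```

View pics/s2.png

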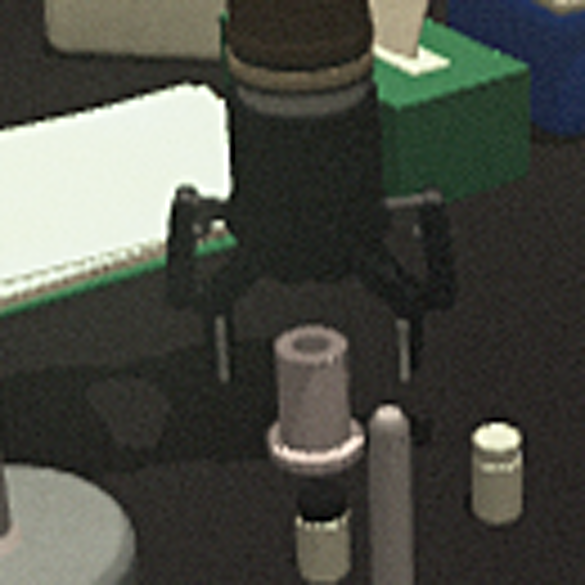

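The open fingers straddle the collar evenly, with pads at crop x 223 and 404 and the collar centred at 313. I'm closing the gripper.

Call:
{"api": "apply_moves", "payload": {
  "moves": [
    {"gripper":1,"slide":[0,0,0],"twist":[0,0,0]},
    {"gripper":1,"slide":[0,0,0],"twist":[0,0,0]},
    {"gripper":1,"slide":[0,0,0],"twist":[0,0,0]},
    {"gripper":1,"slide":[0,0,0],"twist":[0,0,0]},
    {"gripper":1,"slide":[0,0,0],"twist":[0,0,0]},
    {"gripper":1,"slide":[0,0,0],"twist":[0,0,0]},
    {"gripper":1,"slide":[0,0,0],"twist":[0,0,0]},
    {"gripper":1,"slide":[0,0,0],"twist":[0,0,0]},
    {"gripper":1,"slide":[0,0,0],"twist":[0,0,0]},
    {"gripper":1,"slide":[0,0,0],"twist":[0,0,0]},
    {"gripper":1,"slide":[0,0,0],"twist":[0,0,0]},
    {"gripper":1,"slide":[0,0,0],"twist":[0,0,0]}
  ]
}}

```text
clock: 4.35
tool_pos: [525.1, 99.9, 104.9]
tcp_rot: [[0.368, 0.93, 0.001], [0.93, -0.368, 0.0], [0.001, 0.001, -1.0]]
ft_force: [-1.6, 0.5, 5.9]
opening: 0.433
gripper_force: 60.6
```

Call:
{"api": "apply_moves", "payload": {
  "moves": [
    {"gripper":1,"slide":[0,0,0.04],"twist":[0,0,0]},
    {"gripper":1,"slide":[0,0,0.1],"twist":[0,0,0]},
    {"gripper":1,"slide":[0,0,0.12],"twist":[0,0,0]},
    {"gripper":1,"slide":[0,0,0.12],"twist":[0,0,0]},
    {"gripper":1,"slide":[0,0,0.12],"twist":[0,0,0]},
    {"gripper":1,"slide":[0,0,0.12],"twist":[0,0,0]},
    {"gripper":1,"slide":[0,0,0.06],"twist":[0,0,0]},
    {"gripper":1,"slide":[0,0,0.04],"twist":[0,0,0]},
    {"gripper":1,"slide":[0,0,0],"twist":[0,0,0]},
    {"gripper":1,"slide":[0,0,0],"twist":[0,0,0]}
  ]
}}

```text
clock: 5.18
tool_pos: [523.8, 99.7, 283.4]
tcp_rot: [[0.368, 0.93, -0.001], [0.93, -0.368, -0.0], [-0.0, -0.001, -1.0]]
ft_force: [-0.3, 0.3, -2.5]
opening: 0.438
gripper_force: 60.7
```

Call:
{"api": "apply_moves", "payload": {
  "moves": [
    {"gripper":1,"slide":[-0.006,-0.042,0],"twist":[0,0,0]},
    {"gripper":1,"slide":[-0.012,-0.084,0],"twist":[0,0,0]},
    {"gripper":1,"slide":[-0.012,-0.084,0],"twist":[0,0,0]},
    {"gripper":1,"slide":[-0.012,-0.084,0],"twist":[0,0,0]},
    {"gripper":1,"slide":[-0.012,-0.084,0],"twist":[0,0,0]},
    {"gripper":1,"slide":[-0.012,-0.084,0],"twist":[0,0,0]},
    {"gripper":1,"slide":[-0.012,-0.084,0],"twist":[0,0,0]},
    {"gripper":1,"slide":[-0.012,-0.084,0],"twist":[0,0,0]},
    {"gripper":1,"slide":[-0.012,-0.084,0],"twist":[0,0,0]},
    {"gripper":1,"slide":[-0.012,-0.084,0],"twist":[0,0,0]},
    {"gripper":1,"slide":[-0.006,-0.042,0],"twist":[0,0,0]},
    {"gripper":1,"slide":[0,0,0],"twist":[0,0,0]},
    {"gripper":1,"slide":[0,0,0],"twist":[0,0,0]},
    {"gripper":1,"slide":[0,0,0],"twist":[0,0,0]},
    {"gripper":1,"slide":[0,0,0],"twist":[0,0,0]},
    {"gripper":1,"slide":[0,0,0],"twist":[0,0,0]}
  ]
}}

```text
clock: 6.52
tool_pos: [494.4, -109.2, 283.7]
tcp_rot: [[0.367, 0.93, -0.0], [0.93, -0.367, 0.0], [0.0, -0.0, -1.0]]
ft_force: [-0.1, -0.1, -1.7]
opening: 0.434
gripper_force: 60.6
```

```bash
python3 - <<'E'
from h import *
s=env.camera("side")[...,::-1];cv2.imwrite("pics/s3.png",cv2.resize(s[150:270,250:350],None,fx=5,fy=5,interpolation=cv2.INTER_CUBIC))
o=env.get_obs();p=o["tool_pos"];print(p,o["ft_force"])
for z in(-105,-97,-41):
  q=proj("side",p+[0,0,z]);print(z,q,(q-[250,150]+.5)*5-.5)
q=proj("side",[495.3,-110.5,150]);print(q,(q-[250,150]+.5)*5-.5)
E
```

```text
[ 494.50555852 -109.29920579  283.85236033] [-0.52990948 -0.53761389 -1.54877228]
-105 [295.10425655 196.99635726] [227.52128275 236.98178629]
-97 [295.01114129 193.21444339] [227.05570647 218.07221695]
-41 [294.33337178 165.68656008] [223.66685892  80.43280039]
[296.04495576 210.57102923] [232.22477881 304.85514613]
```

View pics/s3.png

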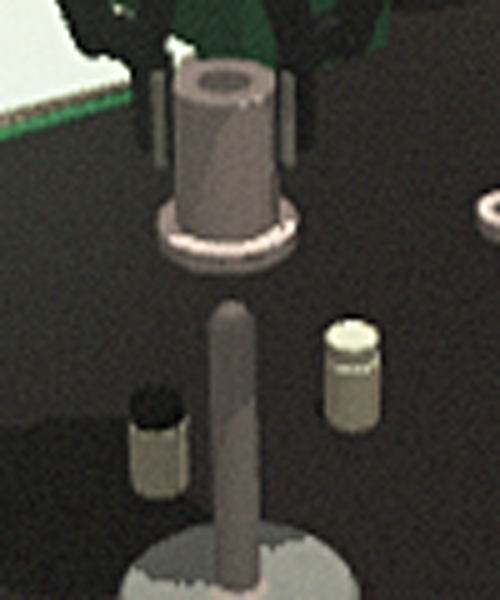

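The collar hangs upright, its flange centred at crop x 228.5, and the post top is at (232,305), so it is aligned within about 1.5 mm. I'll trim that and lower onto the taper.

Call:
{"api": "apply_moves", "payload": {
  "moves": [
    {"gripper":1,"slide":[0.002,-0.005,-0.03],"twist":[0,0,0]},
    {"gripper":1,"slide":[0,0,-0.03],"twist":[0,0,0]},
    {"gripper":1,"slide":[0,0,-0.03],"twist":[0,0,0]},
    {"gripper":1,"slide":[0,0,-0.02],"twist":[0,0,0]},
    {"gripper":1,"slide":[0,0,0],"twist":[0,0,0]},
    {"gripper":1,"slide":[0,0,0],"twist":[0,0,0]},
    {"gripper":1,"slide":[0,0,0],"twist":[0,0,0]}
  ]
}}

```text
clock: 7.15
tool_pos: [495.0, -111.5, 256.4]
tcp_rot: [[0.368, 0.93, 0.0], [0.93, -0.368, 0.0], [0.0, 0.0, -1.0]]
ft_force: [-0.0, 0.1, -2.2]
opening: 0.44
gripper_force: 60.7
```

Call:
{"api": "apply_moves", "payload": {
  "moves": [
    {"gripper":1,"slide":[0,0,-0.008],"twist":[0,0,0]},
    {"gripper":1,"slide":[0,0,-0.008],"twist":[0,0,0]},
    {"gripper":1,"slide":[0,0,0],"twist":[0,0,0]},
    {"gripper":1,"slide":[0,0,0],"twist":[0,0,0]}
  ]
}}

```text
clock: 7.48
tool_pos: [494.8, -111.4, 252.3]
tcp_rot: [[0.368, 0.93, -0.0], [0.93, -0.368, 0.0], [-0.0, -0.0, -1.0]]
ft_force: [0.4, 0.1, -2.3]
opening: 0.434
gripper_force: 60.7
```

Call:
{"api": "apply_moves", "payload": {
  "moves": [
    {"gripper":1,"slide":[0,0,-0.008],"twist":[0,0,0]},
    {"gripper":1,"slide":[0,0,-0.008],"twist":[0,0,0]},
    {"gripper":1,"slide":[0,0,0],"twist":[0,0,0]},
    {"gripper":1,"slide":[0,0,0],"twist":[0,0,0]}
  ]
}}

```text
clock: 7.82
tool_pos: [494.7, -111.4, 248.1]
tcp_rot: [[0.368, 0.93, -0.001], [0.93, -0.368, 0.0], [-0.0, -0.001, -1.0]]
ft_force: [-0.0, 0.6, -2.5]
opening: 0.432
gripper_force: 60.7
```

Call:
{"api": "apply_moves", "payload": {
  "moves": [
    {"gripper":1,"slide":[0,0,-0.008],"twist":[0,0,0]},
    {"gripper":1,"slide":[0,0,-0.008],"twist":[0,0,0]},
    {"gripper":1,"slide":[0,0,0],"twist":[0,0,0]},
    {"gripper":1,"slide":[0,0,0],"twist":[0,0,0]}
  ]
}}

```text
clock: 8.15
tool_pos: [494.7, -111.4, 244.1]
tcp_rot: [[0.368, 0.93, -0.001], [0.93, -0.368, 0.0], [-0.0, -0.001, -1.0]]
ft_force: [-0.4, 0.0, -1.9]
opening: 0.436
gripper_force: 60.7
```

Call:
{"api": "apply_moves", "payload": {
  "moves": [
    {"gripper":1,"slide":[0,0,-0.004],"twist":[0,0,0]},
    {"gripper":1,"slide":[0,0,-0.004],"twist":[0,0,0]},
    {"gripper":1,"slide":[0,0,0],"twist":[0,0,0]}
  ]
}}

```text
clock: 8.4
tool_pos: [494.7, -111.5, 242.2]
tcp_rot: [[0.368, 0.93, -0.0], [0.93, -0.368, -0.0], [-0.0, -0.0, -1.0]]
ft_force: [-0.6, -1.0, -0.9]
opening: 0.433
gripper_force: 60.7
```

Call:
{"api": "apply_moves", "payload": {
  "moves": [
    {"gripper":1,"slide":[0,0,-0.004],"twist":[0,0,0]},
    {"gripper":1,"slide":[0,0,-0.004],"twist":[0,0,0]},
    {"gripper":1,"slide":[0,0,0],"twist":[0,0,0]}
  ]
}}

```text
clock: 8.65
tool_pos: [494.8, -111.5, 240.1]
tcp_rot: [[0.368, 0.93, -0.0], [0.93, -0.368, -0.0], [-0.0, -0.0, -1.0]]
ft_force: [-0.7, -0.9, -2.9]
opening: 0.437
gripper_force: 60.7
```

Call:
{"api": "apply_moves", "payload": {
  "moves": [
    {"gripper":1,"slide":[0,0,-0.004],"twist":[0,0,0]},
    {"gripper":1,"slide":[0,0,-0.004],"twist":[0,0,0]},
    {"gripper":1,"slide":[0,0,0],"twist":[0,0,0]}
  ]
}}

```text
clock: 8.9
tool_pos: [494.8, -111.5, 238.1]
tcp_rot: [[0.368, 0.93, -0.0], [0.93, -0.368, -0.0], [-0.0, -0.0, -1.0]]
ft_force: [-0.7, -0.6, -2.3]
opening: 0.434
gripper_force: 60.7
```

Call:
{"api": "apply_moves", "payload": {
  "moves": [
    {"gripper":1,"slide":[0,0,-0.004],"twist":[0,0,0]},
    {"gripper":1,"slide":[0,0,-0.004],"twist":[0,0,0]},
    {"gripper":1,"slide":[0,0,0],"twist":[0,0,0]}
  ]
}}

```text
clock: 9.15
tool_pos: [494.8, -111.5, 236.1]
tcp_rot: [[0.368, 0.93, -0.0], [0.93, -0.368, -0.0], [-0.0, -0.0, -1.0]]
ft_force: [-1.6, -1.6, -1.8]
opening: 0.434
gripper_force: 60.7
```

Call:
{"api": "apply_moves", "payload": {
  "moves": [
    {"gripper":1,"slide":[0,0,-0.004],"twist":[0,0,0]},
    {"gripper":1,"slide":[0,0,-0.004],"twist":[0,0,0]},
    {"gripper":1,"slide":[0,0,0],"twist":[0,0,0]}
  ]
}}

```text
clock: 9.4
tool_pos: [494.8, -111.5, 234.1]
tcp_rot: [[0.368, 0.93, -0.0], [0.93, -0.368, -0.0], [-0.0, -0.0, -1.0]]
ft_force: [0.4, -1.2, -2.6]
opening: 0.435
gripper_force: 60.7
```

Call:
{"api": "apply_moves", "payload": {
  "moves": [
    {"gripper":1,"slide":[0,0,-0.004],"twist":[0,0,0]},
    {"gripper":1,"slide":[0,0,-0.004],"twist":[0,0,0]},
    {"gripper":1,"slide":[0,0,0],"twist":[0,0,0]}
  ]
}}

```text
clock: 9.65
tool_pos: [494.8, -111.4, 232.1]
tcp_rot: [[0.368, 0.93, -0.0], [0.93, -0.368, -0.0], [-0.0, -0.0, -1.0]]
ft_force: [-0.6, -2.0, -2.2]
opening: 0.441
gripper_force: 60.7
```

Call:
{"api": "apply_moves", "payload": {
  "moves": [
    {"gripper":1,"slide":[0,0,-0.004],"twist":[0,0,0]},
    {"gripper":1,"slide":[0,0,-0.004],"twist":[0,0,0]},
    {"gripper":1,"slide":[0,0,0],"twist":[0,0,0]}
  ]
}}

```text
clock: 9.9
tool_pos: [494.8, -111.5, 230.1]
tcp_rot: [[0.368, 0.93, -0.0], [0.93, -0.368, -0.0], [-0.0, -0.0, -1.0]]
ft_force: [-1.3, -2.0, -2.3]
opening: 0.438
gripper_force: 60.7
```

Call:
{"api": "apply_moves", "payload": {
  "moves": [
    {"gripper":1,"slide":[0,0,-0.004],"twist":[0,0,0]},
    {"gripper":1,"slide":[0,0,-0.004],"twist":[0,0,0]},
    {"gripper":1,"slide":[0,0,0],"twist":[0,0,0]}
  ]
}}

```text
clock: 10.15
tool_pos: [494.8, -111.5, 228.1]
tcp_rot: [[0.368, 0.93, -0.0], [0.93, -0.368, -0.0], [-0.0, -0.0, -1.0]]
ft_force: [-1.7, -1.6, -2.6]
opening: 0.436
gripper_force: 60.7
```

Call:
{"api": "apply_moves", "payload": {
  "moves": [
    {"gripper":1,"slide":[-0.001,-0.001,-0.004],"twist":[0,0,0]},
    {"gripper":1,"slide":[0,0,-0.004],"twist":[0,0,0]},
    {"gripper":1,"slide":[0,0,0],"twist":[0,0,0]}
  ]
}}

```text
clock: 10.4
tool_pos: [494.7, -111.6, 226.2]
tcp_rot: [[0.368, 0.93, 0.0], [0.93, -0.368, 0.0], [0.0, 0.0, -1.0]]
ft_force: [-0.8, -0.2, -2.5]
opening: 0.437
gripper_force: 60.7
```

Call:
{"api": "apply_moves", "payload": {
  "moves": [
    {"gripper":1,"slide":[0,0,-0.004],"twist":[0,0,0]},
    {"gripper":1,"slide":[0,0,-0.004],"twist":[0,0,0]},
    {"gripper":1,"slide":[0,0,0],"twist":[0,0,0]}
  ]
}}

```text
clock: 10.65
tool_pos: [494.7, -111.6, 224.2]
tcp_rot: [[0.368, 0.93, 0.0], [0.93, -0.368, 0.0], [0.0, 0.0, -1.0]]
ft_force: [-0.1, -0.6, -2.9]
opening: 0.435
gripper_force: 60.7
```

Call:
{"api": "apply_moves", "payload": {
  "moves": [
    {"gripper":1,"slide":[0,0,-0.004],"twist":[0,0,0]},
    {"gripper":1,"slide":[0,0,-0.004],"twist":[0,0,0]},
    {"gripper":1,"slide":[0,0,0],"twist":[0,0,0]}
  ]
}}

```text
clock: 10.9
tool_pos: [494.7, -111.6, 222.2]
tcp_rot: [[0.368, 0.93, 0.0], [0.93, -0.368, 0.0], [0.0, -0.0, -1.0]]
ft_force: [-0.0, -0.4, -2.5]
opening: 0.437
gripper_force: 60.7
```

Call:
{"api": "apply_moves", "payload": {
  "moves": [
    {"gripper":1,"slide":[0,0,-0.004],"twist":[0,0,0]},
    {"gripper":1,"slide":[0,0,-0.004],"twist":[0,0,0]},
    {"gripper":1,"slide":[0,0,0],"twist":[0,0,0]}
  ]
}}

```text
clock: 11.15
tool_pos: [494.6, -111.6, 220.2]
tcp_rot: [[0.368, 0.93, 0.0], [0.93, -0.368, 0.0], [0.0, -0.0, -1.0]]
ft_force: [-0.3, 0.8, -2.5]
opening: 0.435
gripper_force: 60.7
```

Call:
{"api": "apply_moves", "payload": {
  "moves": [
    {"gripper":1,"slide":[0,0,-0.004],"twist":[0,0,0]},
    {"gripper":1,"slide":[0,0,-0.004],"twist":[0,0,0]},
    {"gripper":1,"slide":[0,0,0],"twist":[0,0,0]}
  ]
}}

```text
clock: 11.4
tool_pos: [494.6, -111.6, 218.1]
tcp_rot: [[0.368, 0.93, -0.0], [0.93, -0.368, 0.0], [0.0, -0.0, -1.0]]
ft_force: [-0.3, -0.0, -1.9]
opening: 0.434
gripper_force: 60.7
```

Call:
{"api": "apply_moves", "payload": {
  "moves": [
    {"gripper":1,"slide":[0,0,-0.004],"twist":[0,0,0]},
    {"gripper":1,"slide":[0,0,-0.004],"twist":[0,0,0]},
    {"gripper":1,"slide":[0,0,0],"twist":[0,0,0]}
  ]
}}

```text
clock: 11.65
tool_pos: [494.6, -111.6, 216.1]
tcp_rot: [[0.368, 0.93, -0.0], [0.93, -0.368, 0.0], [0.0, -0.0, -1.0]]
ft_force: [0.1, -0.5, -2.8]
opening: 0.434
gripper_force: 60.7
```

Call:
{"api": "apply_moves", "payload": {
  "moves": [
    {"gripper":1,"slide":[0,0,-0.004],"twist":[0,0,0]},
    {"gripper":1,"slide":[0,0,-0.004],"twist":[0,0,0]},
    {"gripper":1,"slide":[0,0,0],"twist":[0,0,0]}
  ]
}}

```text
clock: 11.9
tool_pos: [494.5, -111.6, 214.1]
tcp_rot: [[0.368, 0.93, -0.0], [0.93, -0.368, 0.0], [0.0, -0.0, -1.0]]
ft_force: [0.5, 0.2, -2.0]
opening: 0.435
gripper_force: 60.7
```

Call:
{"api": "apply_moves", "payload": {
  "moves": [
    {"gripper":1,"slide":[0,0,-0.004],"twist":[0,0,0]},
    {"gripper":1,"slide":[0,0,-0.004],"twist":[0,0,0]},
    {"gripper":1,"slide":[0,0,0],"twist":[0,0,0]}
  ]
}}

```text
clock: 12.15
tool_pos: [494.8, -111.8, 212.7]
tcp_rot: [[0.368, 0.93, 0.0], [0.93, -0.368, -0.0], [-0.0, 0.0, -1.0]]
ft_force: [-0.7, 0.5, 0.9]
opening: 0.44
gripper_force: 60.9
```

The push jumps at about TCP z 213, where the mouth meets the ball. I expect the click near z 172–173.

Call:
{"api": "apply_moves", "payload": {
  "moves": [
    {"gripper":1,"slide":[0,0,-0.004],"twist":[0,0,0]},
    {"gripper":1,"slide":[0,0,-0.004],"twist":[0,0,0]},
    {"gripper":1,"slide":[0,0,0],"twist":[0,0,0]}
  ]
}}

```text
clock: 12.4
tool_pos: [494.9, -111.9, 211.8]
tcp_rot: [[0.368, 0.93, 0.0], [0.93, -0.368, -0.0], [-0.0, 0.0, -1.0]]
ft_force: [-3.2, 0.2, 6.3]
opening: 0.435
gripper_force: 61.6
```

Call:
{"api": "apply_moves", "payload": {
  "moves": [
    {"gripper":1,"slide":[0,0,-0.004],"twist":[0,0,0]},
    {"gripper":1,"slide":[0,0,-0.004],"twist":[0,0,0]},
    {"gripper":1,"slide":[0,0,0],"twist":[0,0,0]}
  ]
}}

```text
clock: 12.65
tool_pos: [494.9, -111.9, 210.1]
tcp_rot: [[0.368, 0.93, 0.0], [0.93, -0.368, -0.0], [-0.0, 0.0, -1.0]]
ft_force: [-3.4, 1.1, 8.6]
opening: 0.434
gripper_force: 61.6
```

Call:
{"api": "apply_moves", "payload": {
  "moves": [
    {"gripper":1,"slide":[0,0,-0.004],"twist":[0,0,0]},
    {"gripper":1,"slide":[0,0,-0.004],"twist":[0,0,0]},
    {"gripper":1,"slide":[0,0,0],"twist":[0,0,0]}
  ]
}}

```text
clock: 12.9
tool_pos: [494.8, -111.8, 207.2]
tcp_rot: [[0.368, 0.93, 0.001], [0.93, -0.368, -0.0], [0.0, 0.001, -1.0]]
ft_force: [-1.4, -0.0, 3.2]
opening: 0.435
gripper_force: 61.0
```

Call:
{"api": "apply_moves", "payload": {
  "moves": [
    {"gripper":1,"slide":[0,0,-0.004],"twist":[0,0,0]},
    {"gripper":1,"slide":[0,0,-0.004],"twist":[0,0,0]},
    {"gripper":1,"slide":[0,0,0],"twist":[0,0,0]}
  ]
}}

```text
clock: 13.15
tool_pos: [494.8, -111.7, 204.7]
tcp_rot: [[0.368, 0.93, 0.001], [0.93, -0.368, -0.0], [0.0, 0.001, -1.0]]
ft_force: [-1.6, 1.2, 1.8]
opening: 0.438
gripper_force: 61.0
```

Call:
{"api": "apply_moves", "payload": {
  "moves": [
    {"gripper":1,"slide":[0,0,-0.004],"twist":[0,0,0]},
    {"gripper":1,"slide":[0,0,-0.004],"twist":[0,0,0]},
    {"gripper":1,"slide":[0,0,0],"twist":[0,0,0]}
  ]
}}

```text
clock: 13.4
tool_pos: [494.8, -111.7, 202.4]
tcp_rot: [[0.368, 0.93, 0.0], [0.93, -0.368, -0.0], [0.0, 0.0, -1.0]]
ft_force: [-1.2, 0.4, 1.3]
opening: 0.437
gripper_force: 61.0
```

Call:
{"api": "apply_moves", "payload": {
  "moves": [
    {"gripper":1,"slide":[0,0,-0.004],"twist":[0,0,0]},
    {"gripper":1,"slide":[0,0,-0.004],"twist":[0,0,0]},
    {"gripper":1,"slide":[0,0,0],"twist":[0,0,0]}
  ]
}}

```text
clock: 13.65
tool_pos: [494.8, -111.7, 200.3]
tcp_rot: [[0.368, 0.93, 0.0], [0.93, -0.368, -0.0], [0.0, 0.0, -1.0]]
ft_force: [-1.0, -0.3, 0.7]
opening: 0.439
gripper_force: 61.0
```

Call:
{"api": "apply_moves", "payload": {
  "moves": [
    {"gripper":1,"slide":[0,0,-0.004],"twist":[0,0,0]},
    {"gripper":1,"slide":[0,0,-0.004],"twist":[0,0,0]},
    {"gripper":1,"slide":[0,0,-0.004],"twist":[0,0,0]},
    {"gripper":1,"slide":[0,0,-0.004],"twist":[0,0,0]},
    {"gripper":1,"slide":[0,0,0],"twist":[0,0,0]}
  ]
}}

```text
clock: 14.07
tool_pos: [494.8, -111.7, 196.2]
tcp_rot: [[0.368, 0.93, 0.0], [0.93, -0.368, -0.0], [0.0, 0.0, -1.0]]
ft_force: [-0.5, -0.5, 1.5]
opening: 0.436
gripper_force: 61.0
```

Call:
{"api": "apply_moves", "payload": {
  "moves": [
    {"gripper":1,"slide":[0,0,-0.004],"twist":[0,0,0]},
    {"gripper":1,"slide":[0,0,-0.004],"twist":[0,0,0]},
    {"gripper":1,"slide":[0,0,-0.004],"twist":[0,0,0]},
    {"gripper":1,"slide":[0,0,-0.004],"twist":[0,0,0]},
    {"gripper":1,"slide":[0,0,0],"twist":[0,0,0]}
  ]
}}

```text
clock: 14.48
tool_pos: [494.8, -111.7, 192.2]
tcp_rot: [[0.368, 0.93, 0.0], [0.93, -0.368, 0.0], [0.0, 0.0, -1.0]]
ft_force: [0.0, 0.5, 1.1]
opening: 0.437
gripper_force: 61.0
```

Call:
{"api": "apply_moves", "payload": {
  "moves": [
    {"gripper":1,"slide":[0,0,-0.004],"twist":[0,0,0]},
    {"gripper":1,"slide":[0,0,-0.004],"twist":[0,0,0]},
    {"gripper":1,"slide":[0,0,-0.004],"twist":[0,0,0]},
    {"gripper":1,"slide":[0,0,-0.004],"twist":[0,0,0]},
    {"gripper":1,"slide":[0,0,0],"twist":[0,0,0]}
  ]
}}

```text
clock: 14.9
tool_pos: [494.7, -111.6, 188.2]
tcp_rot: [[0.368, 0.93, 0.0], [0.93, -0.368, 0.0], [0.0, 0.0, -1.0]]
ft_force: [-0.6, 0.0, 1.4]
opening: 0.439
gripper_force: 61.0
```

Call:
{"api": "apply_moves", "payload": {
  "moves": [
    {"gripper":1,"slide":[0,0,-0.004],"twist":[0,0,0]},
    {"gripper":1,"slide":[0,0,-0.004],"twist":[0,0,0]},
    {"gripper":1,"slide":[0,0,-0.004],"twist":[0,0,0]},
    {"gripper":1,"slide":[0,0,-0.004],"twist":[0,0,0]},
    {"gripper":1,"slide":[0,0,0],"twist":[0,0,0]}
  ]
}}

```text
clock: 15.32
tool_pos: [494.7, -111.6, 184.2]
tcp_rot: [[0.368, 0.93, 0.0], [0.93, -0.368, 0.0], [0.0, 0.0, -1.0]]
ft_force: [0.7, 1.4, 1.0]
opening: 0.436
gripper_force: 61.0
```

Call:
{"api": "apply_moves", "payload": {
  "moves": [
    {"gripper":1,"slide":[0,0,-0.004],"twist":[0,0,0]},
    {"gripper":1,"slide":[0,0,-0.004],"twist":[0,0,0]},
    {"gripper":1,"slide":[0,0,-0.004],"twist":[0,0,0]},
    {"gripper":1,"slide":[0,0,-0.004],"twist":[0,0,0]},
    {"gripper":1,"slide":[0,0,0],"twist":[0,0,0]}
  ]
}}

```text
clock: 15.73
tool_pos: [494.7, -111.6, 180.1]
tcp_rot: [[0.368, 0.93, 0.0], [0.93, -0.368, 0.0], [0.0, 0.0, -1.0]]
ft_force: [0.7, 0.8, 1.0]
opening: 0.435
gripper_force: 61.0
```

Call:
{"api": "apply_moves", "payload": {
  "moves": [
    {"gripper":1,"slide":[0,0,-0.004],"twist":[0,0,0]},
    {"gripper":1,"slide":[0,0,-0.004],"twist":[0,0,0]},
    {"gripper":1,"slide":[0,0,0],"twist":[0,0,0]}
  ]
}}

```text
clock: 15.98
tool_pos: [494.7, -111.6, 177.9]
tcp_rot: [[0.368, 0.93, 0.001], [0.93, -0.368, 0.0], [0.0, 0.0, -1.0]]
ft_force: [0.6, 0.7, -1.8]
opening: 0.434
gripper_force: 60.8
```

Call:
{"api": "apply_moves", "payload": {
  "moves": [
    {"gripper":1,"slide":[0,0,-0.002],"twist":[0,0,0]},
    {"gripper":1,"slide":[0,0,0],"twist":[0,0,0]},
    {"gripper":1,"slide":[0,0,0],"twist":[0,0,0]}
  ]
}}

```text
clock: 16.23
tool_pos: [494.7, -111.6, 177.4]
tcp_rot: [[0.368, 0.93, 0.0], [0.93, -0.368, 0.0], [0.0, 0.0, -1.0]]
ft_force: [1.5, 0.3, -2.0]
opening: 0.438
gripper_force: 60.7
```

Call:
{"api": "apply_moves", "payload": {
  "moves": [
    {"gripper":1,"slide":[0,0,-0.002],"twist":[0,0,0]},
    {"gripper":1,"slide":[0,0,0],"twist":[0,0,0]},
    {"gripper":1,"slide":[0,0,0],"twist":[0,0,0]}
  ]
}}

```text
clock: 16.48
tool_pos: [494.7, -111.6, 177.2]
tcp_rot: [[0.368, 0.93, 0.0], [0.93, -0.368, 0.0], [0.0, 0.0, -1.0]]
ft_force: [2.6, 1.4, -2.5]
opening: 0.436
gripper_force: 60.7
```

Call:
{"api": "apply_moves", "payload": {
  "moves": [
    {"gripper":1,"slide":[0,0,-0.002],"twist":[0,0,0]},
    {"gripper":1,"slide":[0,0,0],"twist":[0,0,0]},
    {"gripper":1,"slide":[0,0,0],"twist":[0,0,0]}
  ]
}}

```text
clock: 16.73
tool_pos: [494.7, -111.6, 176.7]
tcp_rot: [[0.368, 0.93, 0.0], [0.93, -0.368, 0.0], [0.0, 0.0, -1.0]]
ft_force: [3.3, 2.7, -2.8]
opening: 0.439
gripper_force: 60.7
```

Call:
{"api": "apply_moves", "payload": {
  "moves": [
    {"gripper":1,"slide":[0,0,-0.002],"twist":[0,0,0]},
    {"gripper":1,"slide":[0,0,0],"twist":[0,0,0]},
    {"gripper":1,"slide":[0,0,0],"twist":[0,0,0]}
  ]
}}

```text
clock: 16.98
tool_pos: [494.7, -111.6, 176.0]
tcp_rot: [[0.368, 0.93, 0.0], [0.93, -0.368, 0.0], [0.0, 0.0, -1.0]]
ft_force: [3.1, 2.8, -4.7]
opening: 0.435
gripper_force: 60.5
```

Call:
{"api": "apply_moves", "payload": {
  "moves": [
    {"gripper":1,"slide":[0,0,-0.002],"twist":[0,0,0]},
    {"gripper":1,"slide":[0,0,0],"twist":[0,0,0]},
    {"gripper":1,"slide":[0,0,0],"twist":[0,0,0]}
  ]
}}

```text
clock: 17.23
tool_pos: [494.6, -111.6, 175.4]
tcp_rot: [[0.368, 0.93, 0.0], [0.93, -0.368, 0.0], [0.0, 0.0, -1.0]]
ft_force: [5.1, 2.8, -7.0]
opening: 0.436
gripper_force: 60.7
```

Call:
{"api": "apply_moves", "payload": {
  "moves": [
    {"gripper":1,"slide":[0,0,-0.002],"twist":[0,0,0]},
    {"gripper":1,"slide":[0,0,0],"twist":[0,0,0]},
    {"gripper":1,"slide":[0,0,0],"twist":[0,0,0]}
  ]
}}

```text
clock: 17.48
tool_pos: [494.6, -111.6, 175.0]
tcp_rot: [[0.368, 0.93, -0.0], [0.93, -0.368, 0.0], [0.0, -0.0, -1.0]]
ft_force: [4.9, 1.9, -6.8]
opening: 0.437
gripper_force: 60.8
```

Call:
{"api": "apply_moves", "payload": {
  "moves": [
    {"gripper":1,"slide":[0,0,-0.002],"twist":[0,0,0]},
    {"gripper":1,"slide":[0,0,0],"twist":[0,0,0]},
    {"gripper":1,"slide":[0,0,0],"twist":[0,0,0]}
  ]
}}

```text
clock: 17.73
tool_pos: [494.6, -111.6, 174.9]
tcp_rot: [[0.368, 0.93, -0.0], [0.93, -0.368, 0.0], [0.0, -0.0, -1.0]]
ft_force: [3.5, 2.2, -5.2]
opening: 0.436
gripper_force: 61.0
```

Call:
{"api": "apply_moves", "payload": {
  "moves": [
    {"gripper":1,"slide":[0,0,-0.002],"twist":[0,0,0]},
    {"gripper":1,"slide":[0,0,0],"twist":[0,0,0]},
    {"gripper":1,"slide":[0,0,0],"twist":[0,0,0]}
  ]
}}

```text
clock: 17.98
tool_pos: [494.7, -111.6, 174.6]
tcp_rot: [[0.368, 0.93, 0.0], [0.93, -0.368, 0.0], [0.0, 0.0, -1.0]]
ft_force: [3.2, 3.2, -2.8]
opening: 0.438
gripper_force: 61.1
```

Call:
{"api": "apply_moves", "payload": {
  "moves": [
    {"gripper":1,"slide":[0,0,-0.002],"twist":[0,0,0]},
    {"gripper":1,"slide":[0,0,0],"twist":[0,0,0]},
    {"gripper":1,"slide":[0,0,0],"twist":[0,0,0]}
  ]
}}

```text
clock: 18.23
tool_pos: [494.7, -111.7, 174.1]
tcp_rot: [[0.368, 0.93, 0.0], [0.93, -0.368, 0.0], [0.0, 0.0, -1.0]]
ft_force: [3.0, 4.6, -2.7]
opening: 0.438
gripper_force: 61.3
```

Call:
{"api": "apply_moves", "payload": {
  "moves": [
    {"gripper":1,"slide":[0,0,-0.002],"twist":[0,0,0]},
    {"gripper":1,"slide":[0,0,0],"twist":[0,0,0]},
    {"gripper":1,"slide":[0,0,0],"twist":[0,0,0]}
  ]
}}

```text
clock: 18.48
tool_pos: [494.7, -111.7, 173.6]
tcp_rot: [[0.368, 0.93, 0.0], [0.93, -0.368, -0.0], [-0.0, 0.0, -1.0]]
ft_force: [3.3, 2.6, -0.6]
opening: 0.439
gripper_force: 61.4
```

The push fell from +1 to −7 N and rose back to −0.6 N, about 38–39 mm below the jump, so the click has happened. I'm releasing.

Call:
{"api": "apply_moves", "payload": {
  "moves": [
    {"gripper":-1,"slide":[0,0,0],"twist":[0,0,0]},
    {"gripper":-1,"slide":[0,0,0],"twist":[0,0,0]},
    {"gripper":-1,"slide":[0,0,0],"twist":[0,0,0]},
    {"gripper":-1,"slide":[0,0,0],"twist":[0,0,0]},
    {"gripper":-1,"slide":[0,0,0],"twist":[0,0,0]},
    {"gripper":-1,"slide":[0,0,0],"twist":[0,0,0]},
    {"gripper":-1,"slide":[0,0,0],"twist":[0,0,0]},
    {"gripper":-1,"slide":[0,0,0],"twist":[0,0,0]},
    {"gripper":-1,"slide":[0,0,0],"twist":[0,0,0]},
    {"gripper":-1,"slide":[0,0,0],"twist":[0,0,0]},
    {"gripper":-1,"slide":[0,0,0],"twist":[0,0,0]},
    {"gripper":-1,"slide":[0,0,0],"twist":[0,0,0]}
  ]
}}

```text
clock: 19.48
tool_pos: [494.6, -111.7, 173.4]
tcp_rot: [[0.368, 0.93, -0.0], [0.93, -0.368, 0.0], [-0.0, -0.0, -1.0]]
ft_force: [-0.1, -0.4, 0.2]
opening: 1.0
gripper_force: 0.0
```

Call:
{"api": "apply_moves", "payload": {
  "moves": [
    {"gripper":-1,"slide":[0,0,0.03],"twist":[0,0,0]},
    {"gripper":-1,"slide":[0,0,0.06],"twist":[0,0,0]},
    {"gripper":-1,"slide":[0,0,0.1],"twist":[0,0,0]},
    {"gripper":-1,"slide":[0,0,0.12],"twist":[0,0,0]},
    {"gripper":-1,"slide":[0,0,0.12],"twist":[0,0,0]},
    {"gripper":-1,"slide":[0,0,0.08],"twist":[0,0,0]},
    {"gripper":-1,"slide":[0,0,0.03],"twist":[0,0,0]},
    {"gripper":-1,"slide":[0,0,0],"twist":[0,0,0]},
    {"gripper":-1,"slide":[0,0,0],"twist":[0,0,0]},
    {"gripper":-1,"slide":[0,0,0],"twist":[0,0,0]}
  ]
}}

```text
clock: 20.32
tool_pos: [493.5, -111.4, 306.5]
tcp_rot: [[0.368, 0.93, -0.003], [0.93, -0.368, 0.001], [-0.0, -0.003, -1.0]]
ft_force: [0.0, -0.5, -1.3]
opening: 0.999
gripper_force: 0.0
```

```bash
python3 - <<'E'
from h import *
s=env.camera("side")[...,::-1];cv2.imwrite("pics/s4.png",cv2.resize(s[170:300,240:360],None,fx=4.5,fy=4.5,interpolation=cv2.INTER_CUBIC))
o=env.get_obs();print(o["tool_pos"],o["ft_force"])
# expected underside z 69.5, top z 133.5
for z in(69,77,133,150):
  q=proj("side",[495.3,-110.5,z]);print(z,(q-[240,170]+.5)*4.5-.5)
E
```

```text
[ 493.45274417 -111.29028527  306.2331858 ] [-0.02212974  1.05478084 -0.09208266]
69 [257.72436164 342.56959516]
77 [257.3671666  327.58412534]
133 [254.77350692 218.77183898]
150 [253.95230093 184.31963152]
```

View pics/s4.png

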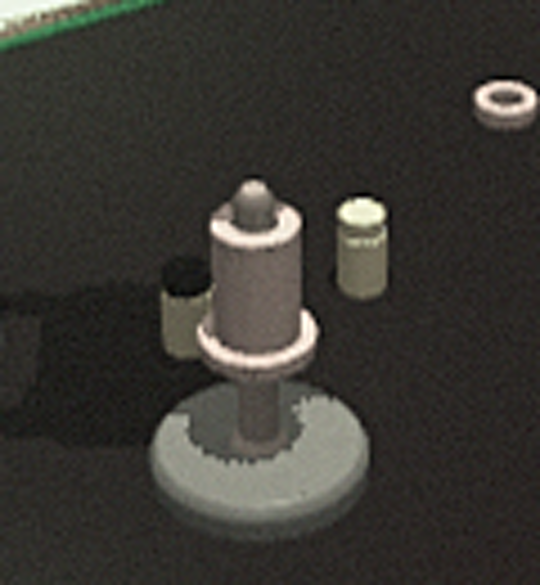

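The collar sits upright and part-way down the post, with its rim near crop (255,224) and its flange well above the foot. The post top shows above it, both nearby vials are standing, and the gripper is clear. I'll check that it isn't creeping, then hand in.

Call:
{"api": "apply_moves", "payload": {
  "moves": [
    {"gripper":-1,"slide":[0,0,0],"twist":[0,0,0]},
    {"gripper":-1,"slide":[0,0,0],"twist":[0,0,0]},
    {"gripper":-1,"slide":[0,0,0],"twist":[0,0,0]},
    {"gripper":-1,"slide":[0,0,0],"twist":[0,0,0]},
    {"gripper":-1,"slide":[0,0,0],"twist":[0,0,0]},
    {"gripper":-1,"slide":[0,0,0],"twist":[0,0,0]}
  ]
}}

```text
clock: 20.87
tool_pos: [494.6, -111.7, 308.3]
tcp_rot: [[0.368, 0.93, -0.0], [0.93, -0.368, 0.0], [-0.0, -0.0, -1.0]]
ft_force: [0.1, 0.8, 0.3]
opening: 1.002
gripper_force: 0.0
```

```bash
python3 - <<'E'
from h import *
s=env.camera("side")[...,::-1];a=cv2.imread("pics/s4.png").astype(float)
b=cv2.resize(s[170:300,240:360],None,fx=4.5,fy=4.5,interpolation=cv2.INTER_CUBIC).astype(float)
g=lambda i:i[170:390,190:330].mean(2)
d=cv2.phaseCorrelate(g(a),g(b));print(d,abs(g(a)-g(b)).mean())
if abs(d[0][1])<1.5: print(env.sign_off())
E
```

```text
((0.021610614625004132, 0.48205497337346515), 0.8513980419826533) 2.629707792207792
the job is handed in; nothing more can be done
None
```

The collar went on flange down and clicked onto the post's sprung ball; I let go there, well above the foot, and handed the job in at about 21 s. The push fell from about +1 N to −7 N and rose again, 38–39 mm below the jump. In the last pictures the collar was holding still and the two vials in view were standing, though the amber vial, which the arm never went near, was not rechecked.

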